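# Tighten the battery-cover screw of the kitchen scale

## Task

The kitchen scale lies upside down with fresh batteries in; take the screwdriver out of its wooden block, press its blade into the slot of the battery-cover screw and, keeping it pressed in all the while with a firm, steady push of about 13 newtons (never less than 7 while it turns, never more than 22), turn the screw clockwise until it stops, fully home. Then stand the screwdriver back in the hole of its block and let go. Leave the jar, the stacked tins and the egg ring where they are.

Things in the scene. Friction and masses are not known exactly. Their poses are not given: they have to be found in the camera images.
- driver_grip (a point): Centre of the screwdriver's dark wooden handle, 26 x 26 mm square, 64 mm long, faces square to x and y, with a flat steel cap 4 mm high on top. It stands upright in its block, blade down. A black flange under the handle (diameter 34, 6 mm thick; underside 37 mm below this point) rests on the block. z points up along the tool to the cap. Mass about 0.12 kg
- driver_tip (a point): Middle of the blade's lower edge, on the screwdriver's axis, 97 mm below driver_grip; same axes. The steel blade is 12 mm wide (along x), 2.5 mm thick (along y) and 14 mm long; above it a round shank, diameter 8 mm, runs up 46 mm to the flange
- block_hole (a point): Centre of the mouth of the round hole, diameter 20 mm, going right down through the beech block (64 x 64 x 70 mm high, fixed); z up, on the block's top. With the screwdriver in its place the flange lies flat on the block's top and driver_grip is 37 mm above this point
- well_rim (a point): Centre of the mouth of the round well, diameter 29 mm, in which the screw sits, level with the flat underside (now facing up) of the upturned kitchen scale (grey plastic, 150 x 190 mm, 28 mm thick, fixed). It is 30 mm from the scale's centre along the scale's long y axis. z up. Four rubber feet, 3 mm high, stand near the scale's corners
- screw_slot (a point): Centre of the top of the round steel screw head (diameter 25 mm) in the well: the slot's mouth. x along the slot, z up. The slot is 15 mm long (closed ends), 4 mm wide, 4 mm deep with a flat floor; a half turn gives the same slot. At the start the top stands 2.6 to 3.8 mm above the scale's surface; home, it ends flush once left alone
- screw_head (a joint): Turn of the screw in rad, clockwise from above positive; 0.3 to 0.9 at the start, hard stop (fully home) at 2.2. The head sinks 2 mm per rad turned. It needs about 0.15 N m to turn and does not turn back by itself
- screw_press (a joint): How far the screw head is pressed down, in m, on its springy seat: under 0.0001 when not pushed, then 20 N per mm, whatever the turn; this alone measures the push. Beneath it a foam seal also gives way slowly while pushed (about 1 mm/s at 13 N, up to 6 mm in all, slower as it goes) and slowly rises again, so the head keeps sinking under a steady push and must be followed
- jar: Glass jar with cork stopper, diameter 84 mm, 125 mm high, loose, origin at the centre of its underside; leave alone
- tin0: Lowest of three stacked aluminium tins, each of diameter 74 mm, 34 mm high, loose; origin at the centre of its underside; leave alone
- tin1: Middle tin of the stack; leave alone
- tin2: Top tin of the stack; leave alone
- egg_ring: Pink silicone egg ring, outer diameter 94 mm, 16 mm high, lying flat, loose; origin at the centre of its underside; leave alone
Things that resemble listed ones, but are neither listed nor needed, are in the scene too. Leave any purple look-alike of the part that bears driver_grip alone.

How it is judged:
On the way, in this order (a step that is already met when the one before it is completed fails the run):
1. the blade is seated in the slot and pressed in with more than 7 N (z of driver_tip in the frame of screw_slot below -0.0025 m and horizontal distance between driver_tip and screw_slot below 0.005 m and value of joint screw_press above 0.00039 m), for 0.2 s.
2. the screw is turned home, with the blade still in the slot and pressed in with more than 7 N (value of joint screw_head above 2.1 rad and z of driver_tip in the frame of screw_slot below -0.0025 m and value of joint screw_press above 0.00039 m), for 0.1 s.
At the end, for the whole second after the job is handed in: The screw is turned to within 0.1 rad of its stop; the screwdriver stands at rest in the block's hole, upright within 0.1 rad, flange within 4 mm of the block's top, handle within 10 mm of the hole's axis; jar, tins and egg ring moved under 20 mm (value of joint screw_head above 2.1 rad and horizontal distance between driver_grip and block_hole below 0.01 m and z of driver_grip in the frame of block_hole below 0.041 m and angle between driver_grip's own z axis and vertical below 0.1 rad and linear speed of driver below 0.02 m/s); the robot touches nothing.
It fails at once if the screw head is pushed in with more than 22 N (value of joint screw_press above 0.00114 m).
It fails at once if the screw is turned clockwise while the blade pushes with less than 7 N (velocity of joint screw_head above 0.1 rad/s and value of joint screw_press below 0.00039 m).
It fails at once if the jar, a tin or the egg ring is moved by more than 20 mm (distance of any of jar, tin0, tin1, tin2, egg_ring from where it was at the start of the episode above 0.02 m).
It also fails if it takes over 72 s, if anything falls off the work surface, if the arm or the gripper's body presses on something with over 40 N, if the wrist force passes 120 N, or if a joint passes its speed limit or range.

## Robot

A 6-joint arm with a two-finger parallel gripper is mounted at the origin on the work surface. World frame = base frame: x ahead of the robot, y to its left, z up, the work surface at z = 0. Lengths are in m, angles in rad, forces in N, time in s.
With the tool pointing down it reaches from about 0.35 to 0.85 m from the base axis. Payload 8.1 kg.
Tool frame: the origin (TCP) lies at the very end of the fingers, on their centre line; the grasp point (between the pads) lies robot.grip_point_offset behind it (robot.grip_point_offset is the distance from the TCP to the grasp point, in m); z points along the fingers, y is the line along which they close (so a half turn about z gives the same grasp; the last joint's range is limited). The gripper opens to 93 mm and grips with 3 to 60 N. Pads are 15 mm wide; open, the fingers measure 128 mm over their backs; the gripper's body (75 mm by 188 mm) begins 65 mm behind the grasp point.
Start: joints at [-1.223, 0.13, 1.488, -0, 1.523, -0.085], TCP at [0.252, -0.545, 0.219] pointing down, gripper open.
Joint ranges: [-2.96, 2.96], [-0.89, 2.26], [0.02, 2.5], [-1.34, 4.48], [0, 2.73], [-2.66, 2.66]. Speed limits (rad/s): [2.39, 2.39, 2.79, 3.14, 3.14, 3.14].

## Interface

Orientations are given as a rotation vector (axis times angle).
In Python, from plant import robot, eyes gives the robot as it stands. The module is installed in compiled form; this text tells all that it offers.
- The arm moves only by the tool apply_moves, never from a script. Its argument "steps" is one flat list of numbers, 7 for each row, row after row: the shift along the tool's x, y, z in units of 30 mm (1.0 is 30 mm), then the turn, a rotation vector about the tool's x, y, z in units of 6 degrees (1.0 is 6 degrees), then the opening in per cent of the stroke, from 0 (shut) to 100 (fully open). In form: [dx, dy, dz, ax, ay, az, fingers, dx, dy, dz, ax, ay, az, fingers, ...]. A call has 1 to 12 rows; each row shifts and turns the commanded pose from where the row before left it, along the tool's axes as they then stand; what a row does not reach is not made up. A row lasts 1/12 s, in which the tool goes at most 41.7 mm and 7.16 degrees, less where a joint would pass 70% of its speed; a pose out of reach is approached as far as the arm can. A call is refused whole if a number of a shift passes 1 or a number of a turn 1, either way. A call with a gripper value outside its range is refused whole. The fingers move at their own pace and stop on an object; "grip_force" is the grip in N (left out, the last holds). Time passes only in rows, so rows that do not move let the fingers close. It gives the time, the measured TCP pose, the force, the opening and the grip force at its end, in the units of the state.
- robot.read_state(): the state, without advancing time (a new reading comes with each control period).
- eyes.read_camera(name): name is "scene" or "top" or "wrist"; returns the picture (420x560x3 uint8, red, green, blue); there is no depth.
- eyes.calibration(name): a dict with "K" (3x3 intrinsics, pixels), "R" (3x3) and "t" (3): a world point X has camera coordinates R X + t. Camera axes: x right, y down, z forward; pixel columns grow to the right and rows downward; lengths in m; the calibration is good to about 2 mm. A picture is of the moment at which its call begins: read the wrist's pose just before it. calibration takes no time and is no camera call; for the wrist camera it gives the pose at the moment of the call.
- robot.close_job(): hands the job in; it is judged then, once.
Trained networks look in the newest picture that a camera, given by its name, has taken for a name from the list of things; names that differ only in an ending like _2 or _b are one class to them, and where a whole thing is asked for, a point or a joint stands for the part that bears it (a point fixed in the world has none). Each returns a list of dicts, best first, with "conf" (0 to 1); they miss things now and then, are a little off and sometimes report something else, mostly with a low value. They report only what shows in the picture. A call takes as long as a camera call. They do not tell look-alikes from the thing itself.
- eyes.search_frame(camera, thing): "rect" ([left, top, width, height] in pixels, round what is visible of it).
- eyes.place_of(camera, thing): "xy" ([column, row] in pixels: a listed point, or the origin of a listed thing).
The state is a dict: "t": time; "q": joint angles; "dq": joint speeds; "joint_torque": joint torques, N m; "tool_pos": TCP position; "orientation": TCP orientation; "force": force on the tool from outside, world axes, zero at the start; "wrist_torque": the same for the moment, N m; "opening": finger opening in m; "gripper_force": force on a finger pad.
Only numpy, scipy, OpenCV 4.12 (cv2) and the standard library are available. Lean on these libraries where they do the work, as an engineer would, in place of code of your own. Each camera call takes 0.05 s, during which the arm holds its last target. There are 200 camera calls.

## Working session

There is one attempt and no reset: what is moved stays moved. The work goes in short steps, Python scripts to look and compute and a tool call to move; the robot and the scene stay as the last step left them, time stands still between calls to the robot, and variables do not carry over. Pictures are saved under pics/ and viewed, at most 10 in all, crops included, and the job is handed in when it is done.

Besides the shell and the picture viewer there is one more tool, called after "Call:" as name(argument=value, ...) on one line, values as JSON. apply_moves: Moves the arm, as the interface text tells. Its arguments: {"type":"object","properties":{"steps":{"type":"array"},"grip_force":{"type":"number"}},"required":["steps"]}

```bash
mkdir -p pics; cat > h.py <<'E'
import numpy as np,cv2
from plant import robot,eyes
from scipy.spatial.transform import Rotation as Ro
def cam(n,save=None):
    c=eyes.calibration(n);im=eyes.read_camera(n)
    if save: cv2.imwrite('pics/'+save,im[:,:,::-1])
    return im,np.array(c['K']),np.array(c['R']),np.array(c['t'])
def ray(c,uv):
    im,K,R,t=c;d=R.T@np.linalg.solve(K,[uv[0],uv[1],1.]);return -R.T@t,d/np.linalg.norm(d)
def onz(c,uv,z):
    o,d=ray(c,uv);return o+d*(z-o[2])/d[2]
def tri(rs):
    A=0;b=0
    for o,d in rs:
        P=np.eye(3)-np.outer(d,d);A=A+P;b=b+P@o
    x=np.linalg.solve(A,b);return x,[float(np.linalg.norm((np.eye(3)-np.outer(d,d))@(x-o))) for o,d in rs]
def proj(c,X):
    im,K,R,t=c;p=K@(R@np.array(X)+t);return p[:2]/p[2]
def st():
    s=robot.read_state()
    return s
E
python3 - <<'E'
from h import *
np.set_printoptions(precision=4,suppress=True)
s=st();print(s,dir(robot),robot.grip_point_offset)
cs={n:cam(n,n+'0.png') for n in('scene','top')}
for n in cs: print(n,-cs[n][2].T@cs[n][3],cs[n][1][0,0])
for th in['driver_grip','driver_tip','block_hole','well_rim','screw_slot','jar','tin2','egg_ring']:
    for n in cs: print(th,n,[(round(d['conf'],2),np.round(d['xy'],1).tolist()) for d in eyes.place_of(n,th)[:3]])
a=np.hstack([cv2.imread(f'pics/{n}0.png') for n in cs]);cv2.imwrite('pics/both.png',cv2.resize(a,(800,300),interpolation=cv2.INTER_AREA))
E
```

```text
{'t': 0.0, 'q': array([-1.2234,  0.1312,  1.4893, -0.    ,  1.523 , -0.0854]), 'dq': array([ 0.0006,  0.0004, -0.0003, -0.001 , -0.0008, -0.0004]), 'joint_torque': array([ -0.0005, -55.9858, -49.1749,   0.0766,   0.0358,  -0.0002]), 'tool_pos': array([ 0.2515, -0.5441,  0.2176]), 'orientation': array([-3.0665, -0.6741,  0.0004]), 'force': array([ 0.4028, -0.1236,  0.3486]), 'wrist_torque': array([-0.0168,  0.0128, -0.0357]), 'gripper_force': 0.0, 'opening': 0.09271220292399883} ['IKError', '__class__', '__delattr__', '__dict__', '__dir__', '__doc__', '__eq__', '__format__', '__ge__', '__getattribute__', '__getstate__', '__gt__', '__hash__', '__init__', '__init_subclass__', '__le__', '__lt__', '__module__', '__ne__', '__new__', '__reduce__', '__reduce_ex__', '__repr__', '__setattr__', '__sizeof__', '__str__', '__subclasshook__', '__weakref__', 'close_job', 'grip_point_offset', 'read_state'] 0.0188
scene [1.2853 0.237  0.6055] 407.3810306730186
top [0.4663 0.0547 1.0458] 438.5839882738328
driver_grip scene [(0.98, [404.9, 206.7]), (0.95, [453.6, 229.6])]
driver_grip top [(0.66, [132.4, 245.6]), (0.55, [175.5, 254.3])]
driver_tip scene [(0.84, [441.3, 261.2]), (0.28, [298.6, 235.0])]
driver_tip top [(0.65, [149.6, 249.2])]
block_hole scene [(0.86, [403.7, 226.9])]
block_hole top [(0.65, [177.0, 257.1])]
well_rim scene [(0.94, [298.0, 233.7]), (0.27, [301.8, 234.5])]
well_rim top [(0.91, [282.5, 236.2]), (0.42, [182.8, 259.8])]
screw_slot scene [(0.41, [298.2, 229.1])]
screw_slot top [(0.64, [282.0, 237.0])]
jar scene [(0.74, [189.8, 209.0])]
jar top [(0.57, [416.3, 259.5])]
tin2 scene [(0.88, [271.4, 317.1]), (0.79, [271.0, 300.4]), (0.63, [275.5, 288.8])]
tin2 top [(0.86, [281.3, 135.9]), (0.63, [281.8, 137.4]), (0.45, [281.7, 143.8])]
egg_ring scene [(0.91, [180.0, 299.7])]
egg_ring top [(0.9, [357.6, 134.9])]
```

View pics/both.png

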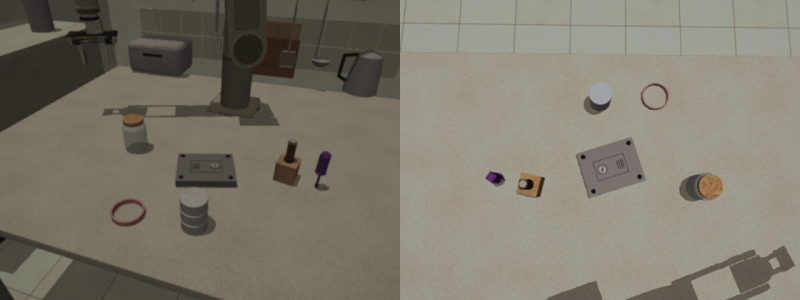

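The left (scene) picture shows the block with the dark driver at about (404,207) full-res, the purple look-alike to its right at (454,230) and the scale at (298,233). The right (top) picture shows the driver and block at about (175,255), the purple tool at (132,246) and the scale well at (282,236).

```bash
python3 - <<'E'
from h import *
np.set_printoptions(precision=4,suppress=True)
S=cam('scene');T=cam('top')
for n,a,b in[('grip',[404.9,206.7],[175.5,254.3]),('hole',[403.7,226.9],[177,257.1]),('well',[298,233.7],[282.5,236.2]),('slot',[298.2,229.1],[282,237]),('purple',[453.6,229.6],[132.4,245.6]),('jar',[189.8,209],[416.3,259.5]),('tin2',[275.5,288.8],[281.3,135.9]),('egg',[180,299.7],[357.6,134.9])]:
    print(n,*tri([ray(S,a),ray(T,b)]))
im=T[0]
a=cv2.resize(im[205:265,250:320],None,fx=8,fy=8,interpolation=cv2.INTER_CUBIC)
b=cv2.resize(im[225:285,150:190],None,fx=6,fy=8,interpolation=cv2.INTER_CUBIC)
cv2.imwrite('pics/crop.png',np.hstack([a,b])[:,:,::-1])
E
```

```text
grip [0.4962 0.2734 0.1196] [0.0023813914204544135, 0.002381391420454284]
hole [0.492  0.2817 0.0641] [0.0037715500000007752, 0.003771550000000818]
well [0.5427 0.0489 0.0248] [0.003530929621754853, 0.0035309296217548827]
slot [0.5402 0.0492 0.0366] [0.004416527471799135, 0.004416527471799118]
purple [0.515  0.3759 0.0945] [0.001008882616298015, 0.0010088826162980547]
jar [ 0.4905 -0.2694 -0.006 ] [0.001632920201694104, 0.001632920201694119]
tin2 [0.7701 0.0607 0.0643] [0.004351009527583224, 0.004351009527583174]
egg [ 0.7953 -0.131  -0.0023] [0.0019071638477500157, 0.0019071638477500717]
```

View pics/crop.png

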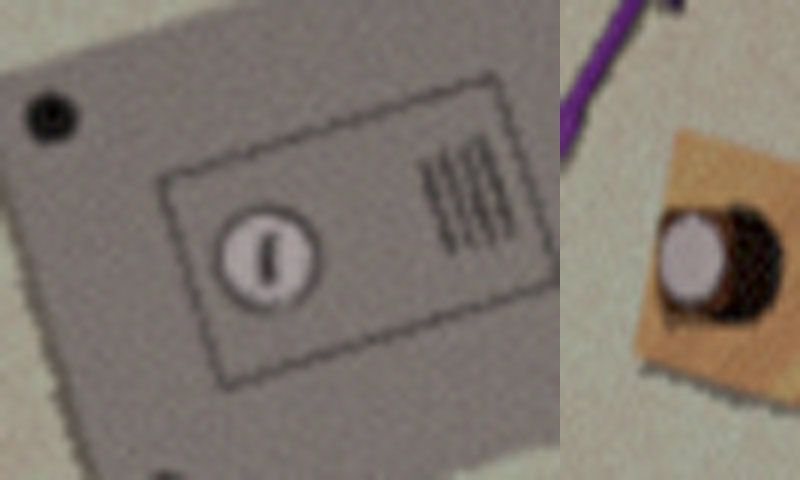

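Call:
apply_moves(steps=[0.8,-0.94,-0.25,0,0,0,100,0.8,-0.94,-0.25,0,0,0,100,0.8,-0.94,-0.25,0,0,0,100,0.8,-0.94,-0.25,0,0,0,100,0.8,-0.94,-0.25,0,0,0,100,0.8,-0.94,-0.25,0,0,0,100,0.8,-0.94,-0.25,0,0,0,100,0.8,-0.94,-0.25,0,0,0,100,0.8,-0.94,-0.25,0,0,0,100,0.8,-0.94,-0.25,0,0,0,100,0.8,-0.94,-0.25,0,0,0,100,0.8,-0.94,-0.25,0,0,0,100])

```text
t: 2.0
tool_pos: [0.3712, -0.115, 0.3093]
orientation: [3.068, 0.674, 0.001]
force: [1.8, -0.2, -0.2]
opening: 0.0931
gripper_force: 0.0
```

```bash
python3 - <<'E'
from h import *
np.set_printoptions(precision=4,suppress=True)
s=st();print(s['t'],s['tool_pos'],s['orientation'],s['q'])
R=Ro.from_rotvec(s['orientation']).as_matrix();print(R)
c=cam('wrist','w1.png');C=-c[2].T@c[3];print('cam in tool',R.T@(C-s['tool_pos']),'fwd in tool',R.T@c[2][2],'right',R.T@c[2][0],c[1])
for th in['driver_grip','block_hole','well_rim','screw_slot']:
  for d in eyes.place_of('wrist',th)[:2]: print(th,round(d['conf'],2),d['xy'])
E
```

```text
2.0 [ 0.3712 -0.115   0.3093] [3.0678 0.6738 0.0015] [-0.4326 -0.4802  1.8658  0.      1.7548  0.7058]
[[ 0.908   0.419   0.0011]
 [ 0.419  -0.908  -0.0005]
 [ 0.0008  0.0009 -1.    ]]
cam in tool [ 0.0708 -0.0001 -0.1662] fwd in tool [-0.2561 -0.0008  0.9666] right [-0.0001  1.      0.0008] [[356.6916   0.     280.8682]
 [  0.     356.6916 205.1234]
 [  0.       0.       1.    ]]
```

View pics/w1.png

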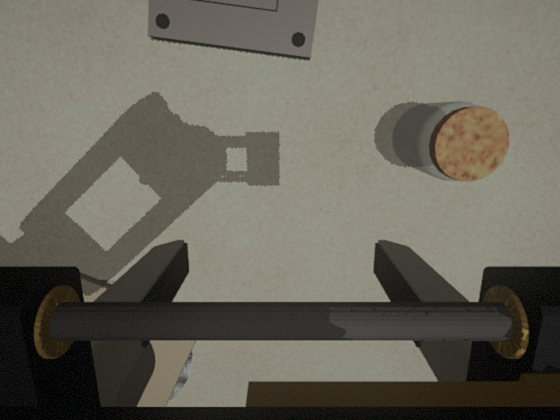

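The wrist picture shows the scale's near edge at the top (feet at (163,20) and (298,39)), the jar's cork at (472,144), and the fingers from about row 240 down. The arm has to go on towards the block.

Call:
apply_moves(steps=[0.65,-0.91,0,0,0,0,100,0.65,-0.91,0,0,0,0,100,0.65,-0.91,0,0,0,0,100,0.65,-0.91,0,0,0,0,100,0.65,-0.91,0,0,0,0,100,0.65,-0.91,0,0,0,0,100,0,0,0,0,0,0,100,0,0,0,0,0,0,100])

```text
t: 2.92
tool_pos: [0.4088, 0.0808, 0.3078]
orientation: [3.068, 0.676, -0.003]
force: [0.1, -1.7, 0.6]
opening: 0.0931
gripper_force: 0.0
```

```bash
python3 - <<'E'
from h import *
import pickle
np.set_printoptions(precision=4,suppress=True)
c=cam('wrist','w2.png')
pickle.dump(c,open('w2.pkl','wb'))
for th in['driver_grip','block_hole','well_rim','screw_slot']:
  for d in eyes.place_of('wrist',th)[:2]: print(th,round(d['conf'],2),d['xy'],onz(c,d['xy'],{'d':.107,'b':.07,'w':.028,'s':.031}[th[0]]))
E
```

```text
driver_grip 0.58 [127.5, 15.9] [0.4899 0.2766 0.107 ]
block_hole 0.96 [138.6, 27.5] [0.486  0.2794 0.07  ]
well_rim 0.67 [347.7, 83.2] [0.5342 0.0522 0.028 ]
screw_slot 0.67 [349.2, 81.9] [0.5358 0.0517 0.031 ]
```

Call:
apply_moves(steps=[0.65,-0.91,0,0,0,0,100,0.65,-0.91,0,0,0,0,100,0.65,-0.91,0,0,0,0,100,0.65,-0.91,0,0,0,0,100,0.65,-0.91,0,0,0,0,100,0,0,0,0,0,0,100,0,0,0,0,0,0,100])

```text
t: 3.75
tool_pos: [0.4401, 0.246, 0.3081]
orientation: [3.068, 0.676, -0.002]
force: [-0.3, -0.7, 0.2]
opening: 0.0931
gripper_force: 0.0
```

```bash
python3 - <<'E'
from h import *
import pickle
np.set_printoptions(precision=4,suppress=True)
print(st()['tool_pos'],st()['orientation'],st()['q'])
c=cam('wrist','w3.png')
pickle.dump(c,open('w3.pkl','wb'))
for th in['driver_grip','block_hole','well_rim','screw_slot']:
  for d in eyes.place_of('wrist',th)[:2]: print(th,round(d['conf'],2),d['xy'],onz(c,d['xy'],{'d':.107,'b':.07,'w':.028,'s':.031}[th[0]]))
w2=pickle.load(open('w2.pkl','rb'))
p=proj(c,[.496,.273,.11]);q=proj(w2,[.541,.049,.03])
print(p,q)
def crop(im,p,r):
    x,y=int(p[0]),int(p[1]);x0=max(0,min(560-2*r,x-r));y0=max(0,min(420-2*r,y-r));print(x0,y0);return im[y0:y0+2*r,x0:x0+2*r]
a=cv2.resize(crop(c[0],p,50),(400,400),interpolation=cv2.INTER_CUBIC);b=cv2.resize(crop(w2[0],q,50),(400,400),interpolation=cv2.INTER_CUBIC)
cv2.imwrite('pics/crop3.png',np.hstack([a,b])[:,:,::-1])
E
```

```text
[0.4401 0.246  0.3081] [ 3.0676  0.6758 -0.002 ] [ 0.4081 -0.1488  1.6044 -0.0002  1.6873  1.5452]
driver_grip 0.78 [272.3, 122.3] [0.4901 0.279  0.107 ]
driver_grip 0.58 [288.0, 18.6] [0.5823 0.3048 0.107 ]
block_hole 0.76 [272.4, 125.5] [0.4856 0.2778 0.07  ]
well_rim 0.91 [453.3, 166.0] [0.5339 0.0509 0.028 ]
well_rim 0.29 [456.0, 161.9] [0.5397 0.0506 0.028 ]
screw_slot 0.79 [456.8, 164.4] [0.5372 0.0496 0.031 ]
[280.1795 119.4716] [353.1073  78.7313]
230 69
303 28
```

View pics/crop3.png

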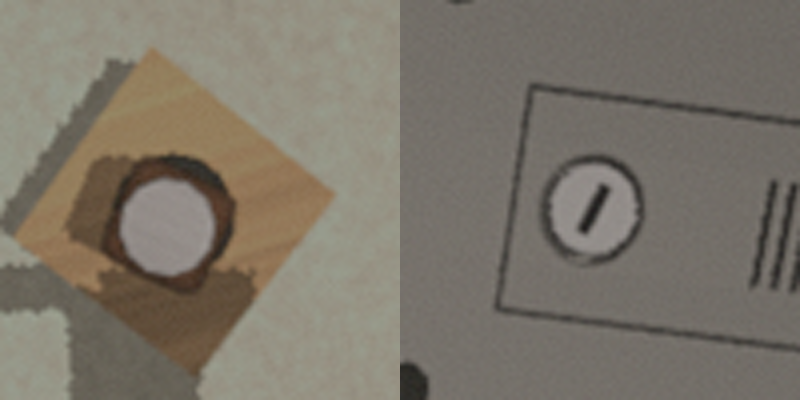

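The left crop shows the steel cap centred near (272,126) of w3, with the handle's edges at about 25° in the picture, which puts them near 0°/90° in the world. The block is turned another 12°. The right crop shows the screw at about (351,80) of w2, its slot about 31° right of up, so a world yaw of about -6°. I will turn the wrist to yaw 90° and look from nearer.

Call:
apply_moves(steps=[0.57,0.76,0.5,0,0,0,100,0.57,0.76,0.5,0,0,0,100,0,0,0.1,0,0,-1,100,0,0,0.1,0,0,-1,100,0,0,0.1,0,0,-1,100,0,0,0.1,0,0,-1,100,0,0,0.1,0,0,-1,100,0,0,0.1,0,0,-1,100,0,0,0.1,0,0,-1,100,0,0,0.1,0,0,-1,100,0,0,0.1,0,0,-1,100,0,0,0.1,0,0,-1,100])

```text
t: 5.0
tool_pos: [0.4903, 0.2177, 0.2489]
orientation: [2.316, 2.122, 0.001]
force: [0.4, 0.7, -0.5]
opening: 0.0932
gripper_force: 0.0
```

Call:
apply_moves(steps=[0,0,0,0,0,-0.8,100,0,0,0,0,0,0,100,0,0,0,0,0,0,100])

```text
t: 5.25
tool_pos: [0.4903, 0.2181, 0.249]
orientation: [2.233, 2.209, 0.001]
force: [-0.4, 0.1, 1.9]
opening: 0.0931
gripper_force: 0.0
```

```bash
python3 - <<'E'
from h import *
import pickle
np.set_printoptions(precision=4,suppress=True)
s=st();print(s['tool_pos'],s['orientation'],s['q'])
R=Ro.from_rotvec(s['orientation']).as_matrix();print('yaw',np.degrees(np.arctan2(R[1,0],R[0,0])))
c=cam('wrist','w4.png')
pickle.dump(c,open('w4.pkl','wb'))
P={}
for th in['driver_grip','block_hole']:
  for d in eyes.place_of('wrist',th)[:2]: print(th,round(d['conf'],2),d['xy'])
w3=pickle.load(open('w3.pkl','rb'));w2=pickle.load(open('w2.pkl','rb'))
def cap(c,p,r=25):
    x,y=int(p[0]),int(p[1]);x0,y0=max(0,x-r),max(0,y-r);cr=c[0][y0:y+r,x0:x+r].astype(int)
    m=((cr.max(2)-cr.min(2)<16)&(cr.min(2)>110)).astype(np.uint8)
    m=cv2.morphologyEx(m,cv2.MORPH_OPEN,np.ones((3,3),np.uint8))
    n,l,stt,ce=cv2.connectedComponentsWithStats(m)
    k=min(range(1,n),key=lambda i:np.hypot(*(ce[i]+[x0-x,y0-y]))+(1000 if stt[i,4]<60 else 0))
    print('cap',ce[k]+[x0,y0],stt[k]);return ce[k]+[x0,y0]
X=[.490,.279,.143]
rs=[ray(w,cap(w,proj(w,X))) for w in(w3,c)]
print('cap',tri(rs))
a=proj(c,X);print(a)
x,y=int(a[0]),int(a[1]);x0=max(0,x-60);y0=max(0,y-50);print(x0,y0)
cv2.imwrite('pics/crop4.png',cv2.resize(c[0][y0:y0+100,x0:x0+120],None,fx=6,fy=6,interpolation=cv2.INTER_CUBIC)[:,:,::-1])
E
```

```text
[0.4903 0.2181 0.249 ] [2.2334 2.2089 0.0009] [ 0.323  -0.0532  1.6215 -0.0001  1.5727  0.334 ]
yaw 89.37001154465086
driver_grip 0.7 [278.6, 122.0]
driver_grip 0.63 [382.4, 87.2]
cap [271.3759 125.2096] [ 14  16  23  23 415]Traceback (most recent call last):
  File "<stdin>", line 20, in <module>
  File "<stdin>", line 17, in cap
ValueError: min() iterable argument is empty
```

```bash
python3 - <<'E'
from h import *
import pickle
np.set_printoptions(precision=4,suppress=True)
c=pickle.load(open('w4.pkl','rb'));a=proj(c,[.490,.279,.143]);print(a,c[0][int(a[1]),int(a[0])])
x,y=int(a[0]),int(a[1]);x0=max(0,x-60);y0=max(0,y-50);print(x0,y0)
cv2.imwrite('pics/crop4.png',cv2.resize(c[0][y0:y0+100,x0:x0+120],None,fx=6,fy=6,interpolation=cv2.INTER_CUBIC)[:,:,::-1])
E
```

```text
[279.6525 124.7498] [93 88 86]
219 74
```

View pics/crop4.png

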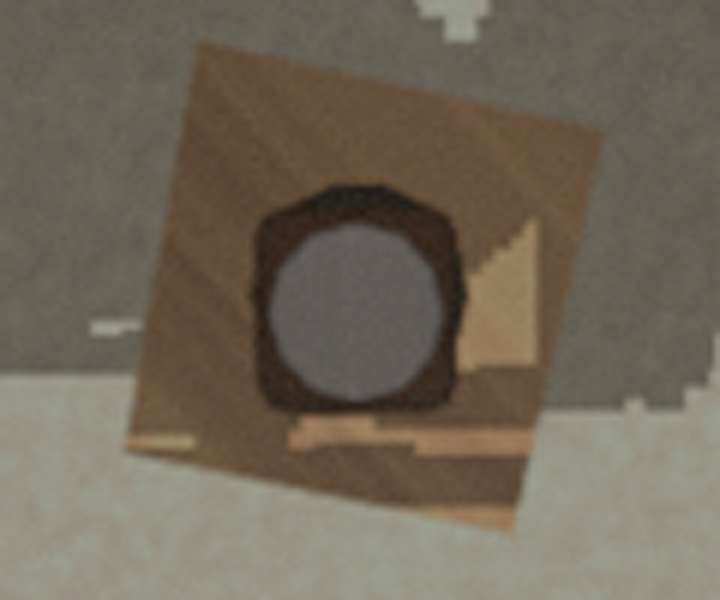

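The crop shows the cap centred at (278.5,126) full-res. The handle's edges are square to the picture within about 1°, so yaw 90° is right for the grasp.

```bash
python3 - <<'E'
from h import *
import pickle
np.set_printoptions(precision=4,suppress=True)
w3,w4=[pickle.load(open(f'w{i}.pkl','rb')) for i in(3,4)]
rs=[ray(w3,[271.4+.0,125.2]),ray(w4,[278.4,125.9])]
print('cap',tri(rs), onz(w3,[271.4,125.2],.143),onz(w4,[278.4,125.9],.143))
# block top corners w4
k=[np.array(p)/6+[219-.4,74-.4] for p in[(200,42),(604,130),(515,532),(126,452)]]
q=np.array([onz(w4,p,.07) for p in k]);print(q, q.mean(0), np.linalg.norm(np.diff(q,axis=0),axis=1))
E
```

```text
cap (array([0.4891, 0.2783, 0.1476]), [1.5584850297938652e-05, 1.5584850297954268e-05]) [0.4888 0.2784 0.143 ] [0.4891 0.2782 0.143 ]
[[0.4648 0.3161 0.07  ]
 [0.5267 0.3026 0.07  ]
 [0.5133 0.2405 0.07  ]
 [0.451  0.2541 0.07  ]] [0.489  0.2783 0.07  ] [0.0634 0.0634 0.0638]
```

Call:
apply_moves(steps=[0.67,-0.02,0,0,0,0,100,0.67,-0.02,0,0,0,0,100,0.67,-0.02,0,0,0,0,100,0,0,0.88,0,0,0,80,0,0,0.88,0,0,0,80,0,0,0.88,0,0,0,80,0,0,0.88,0,0,0,80,0,0,0.88,0,0,0,80,0,0,0.88,0,0,0,80,0,0,0,0,0,0,80,0,0,0,0,0,0,80])

```text
t: 6.32
tool_pos: [0.4874, 0.2785, 0.089]
orientation: [-2.229, -2.211, 0.006]
force: [0.4, -0.4, 0.4]
opening: 0.0746
gripper_force: 0.0
```

Call:
apply_moves(steps=[0,0,0,0,0,0,0,0,0,0,0,0,0,0,0,0,0,0,0,0,0,0,0,0,0,0,0,0,0,0,0,0,0,0,0,0,0,0,0,0,0,0], grip_force=55)

```text
t: 6.82
tool_pos: [0.4891, 0.2793, 0.0909]
orientation: [2.229, 2.213, 0.001]
force: [0.2, -0.4, 0.4]
opening: 0.0391
gripper_force: 0.0
```

Call:
apply_moves(steps=[0,0,0,0,0,0,0,0,0,0,0,0,0,0,0,0,0,0,0,0,0,0,0,0,0,0,0,0,0,0,0,0,0,0,0,0,0,0,0,0,0,0])

```text
t: 7.32
tool_pos: [0.4888, 0.2791, 0.0903]
orientation: [-2.229, -2.214, 0.0]
force: [0.1, -0.2, 1.4]
opening: 0.026
gripper_force: 55.0
```

```bash
python3 - <<'E'
from h import *
print(st())
E
```

```text
{'t': 7.3167, 'q': array([ 4.27841121e-01,  1.29005733e-01,  1.73008753e+00, -2.52243729e-06,
        1.28252089e+00,  4.34843906e-01]), 'dq': array([-5.93899560e-04, -1.48579759e-03, -8.22651938e-05, -8.38580602e-04,
       -1.69920956e-03, -5.70767413e-05]), 'joint_torque': array([ 1.29379469e-02, -5.19477654e+01, -4.54878795e+01,  8.36110278e-02,
       -2.06037350e-01, -4.20192795e-03]), 'tool_pos': array([0.48875634, 0.27914926, 0.09027554]), 'orientation': array([-2.22920150e+00, -2.21364687e+00,  3.29975136e-05]), 'force': array([ 0.14383217, -0.18441609,  1.36382362]), 'wrist_torque': array([-0.10635646, -0.01419991,  0.0218816 ]), 'gripper_force': 54.998114705085754, 'opening': 0.025957855236885208}
```

Call:
apply_moves(steps=[0,0,-0.5,0,0,0,0,0,0,-0.9,0,0,0,0,0,0,-0.9,0,0,0,0,0,0,-0.9,0,0,0,0,0,0,-0.8,0,0,0,0,0,0,0,0,0,0,0,0,0,0,0,0,0,0])

```text
t: 7.9
tool_pos: [0.4897, 0.2796, 0.2117]
orientation: [2.228, 2.213, 0.005]
force: [0.2, 1.7, -2.3]
opening: 0.0255
gripper_force: 55.0
```

```bash
python3 - <<'E'
from h import *
np.set_printoptions(precision=4,suppress=True)
s=st();print(s['tool_pos'],s['force'],s['opening'])
c=cam('scene','s2.png');t=cam('top')
g=s['tool_pos']+[0,0,.0188]
a=proj(c,g-[0,0,.06]);print(a,proj(c,g-[0,0,.097]))
for n in('scene','top'):
  for d in eyes.place_of(n,'driver_tip')[:2]: print(n,round(d['conf'],2),d['xy'])
x,y=int(a[0]),int(a[1])
cv2.imwrite('pics/crop5.png',cv2.resize(c[0][y-35:y+35,x-40:x+40],None,fx=8,fy=8,interpolation=cv2.INTER_CUBIC)[:,:,::-1]);print(x-40,y-35)
E
```

```text
[0.4897 0.2796 0.2117] [ 0.2105  1.659  -2.2911] 0.02552002068927305
[413.6343 185.4462] [410.3405 200.2008]
scene 0.83 [435.0, 259.5]
scene 0.74 [411.2, 201.7]
top 0.52 [173.4, 257.0]
373 150
```

View pics/crop5.png

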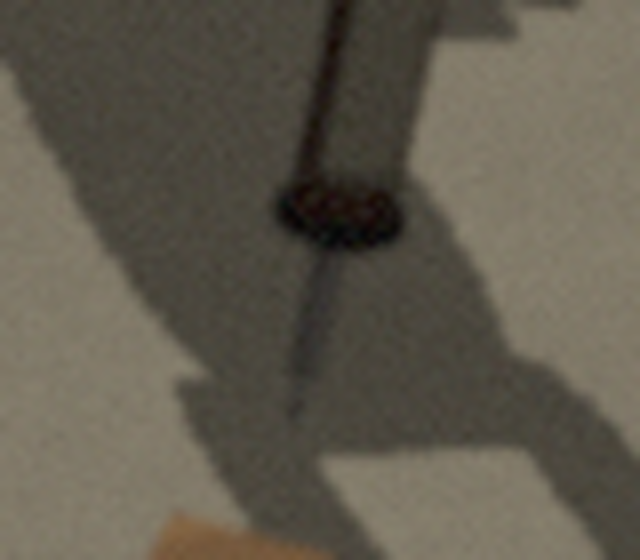

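The crop shows the shank and blade below the flange. The blade is thin as seen along world x, so it is wide along world x (along tool y), with the tip at about (411,202) in the scene picture. Now to the scale, with the screw ahead of the camera.

Call:
apply_moves(steps=[-0.5,0.16,0,0,0,0,0,-0.9,0.16,0,0,0,0,0,-0.9,0.16,0,0,0,0,0,-0.9,0.16,0,0,0,0,0,-0.9,0.16,0,0,0,0,0,-0.9,0.16,0,0,0,0,0,-0.9,0.16,0,0,0,0,0,-0.9,0.16,0,0,0,0,0,-0.9,0.16,0,0,0,0,0,-0.9,0.16,0,0,0,0,0,-0.5,0,0,0,0,0,0,0,0,0,0,0,0,0])

```text
t: 9.1
tool_pos: [0.5341, 0.0028, 0.2085]
orientation: [-2.232, -2.209, 0.004]
force: [-0.1, 0.5, -0.8]
opening: 0.0261
gripper_force: 55.0
```

Call:
apply_moves(steps=[0,0,0,0,0,0,0,0,0,0,0,0,0,0])

```text
t: 9.27
tool_pos: [0.5343, 0.0064, 0.2092]
orientation: [-2.228, -2.212, 0.001]
force: [-0.6, -0.4, -1.4]
opening: 0.0258
gripper_force: 55.0
```

```bash
cat >> h.py <<'E'
def slot(c,X,r=40,show=None):
    """ellipse centre of bright head and line of dark slot, in pixels"""
    a=proj(c,X);x0,y0=int(a[0])-r,int(a[1])-r
    g=cv2.cvtColor(c[0],cv2.COLOR_RGB2GRAY)[max(0,y0):y0+2*r,max(0,x0):x0+2*r];x0=max(0,x0);y0=max(0,y0)
    s=8;G=cv2.GaussianBlur(cv2.resize(g,None,fx=s,fy=s,interpolation=cv2.INTER_CUBIC),(0,0),3)
    if show: cv2.imwrite('pics/'+show,G)
    return x0,y0,s,G
E
python3 - <<'E'
from h import *
import pickle
np.set_printoptions(precision=4,suppress=True)
s=st();print(s['tool_pos'],s['orientation'])
c=cam('wrist');pickle.dump(c,open('w5.pkl','wb'))
for th in['well_rim','screw_slot','driver_tip','driver_grip']:
  for d in eyes.place_of('wrist',th)[:2]: print(th,round(d['conf'],2),d['xy'],onz(c,d['xy'],.031))
a=proj(c,[.537,.05,.031]);x0,y0=int(a[0])-40,int(a[1])-30;print(a,x0,y0)
cr=cv2.resize(c[0][y0:y0+60,x0:x0+80],None,fx=7.0,fy=7.0,interpolation=cv2.INTER_CUBIC)
f=cv2.resize(c[0],(240,180));cr=np.hstack([cr,np.vstack([f,np.zeros((240,240,3),np.uint8)])])
cv2.imwrite('pics/w5.png',cr[:,:,::-1])
E
```

```text
[0.5343 0.0064 0.2092] [-2.2282 -2.2123  0.0012]
well_rim 0.89 [287.6, 139.9] [0.5405 0.0507 0.031 ]
screw_slot 0.9 [284.9, 141.8] [0.538  0.0489 0.031 ]
driver_tip 0.86 [279.9, 213.4] [ 0.5326 -0.0221  0.031 ]
driver_grip 0.77 [286.5, 270.5] [ 0.5391 -0.0845  0.031 ]
[283.8802 140.64  ] 243 110
```

View pics/w5.png

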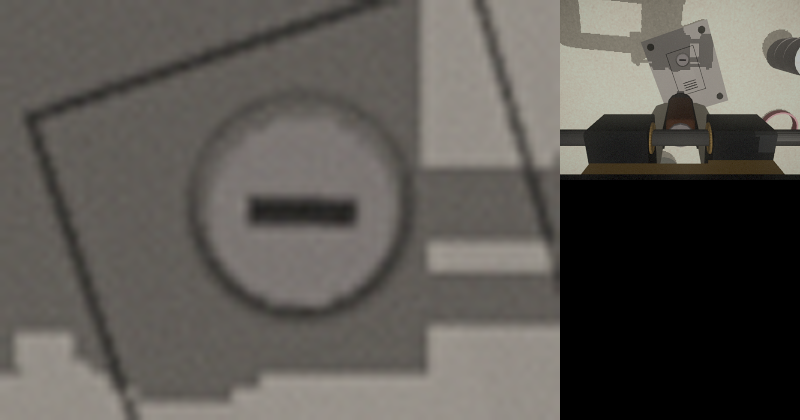

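The picture shows the screw with its slot nearly level in the image: centre at about (285.7,139.8) full-res, tilted about 1° down to the right, with the driver hanging at the bottom middle.

```bash
cat > sl.py <<'E'
from h import *
import pickle
np.set_printoptions(precision=4,suppress=True)
def find(c,X,r=14):
    x0,y0,s,G=slot(c,X,r)
    h=G.shape[0]
    v=np.median(G);m=(G<0.62*np.percentile(G,80)).astype(np.uint8)
    n,l,stt,ce=cv2.connectedComponentsWithStats(m)
    k=min((i for i in range(1,n) if 300<stt[i,4]<12000),key=lambda i:np.hypot(*(ce[i]-h/2)))
    (cx,cy),(w,hh),an=cv2.minAreaRect(np.argwhere(l==k)[:,::-1].astype(np.float32))
    pts=np.argwhere(l==k)[:,::-1]; d=cv2.fitLine(pts.astype(np.float32),cv2.DIST_L2,0,.01,.01).ravel()[:2]
    f=lambda p:(np.array(p)+.5)/s-.5+[x0,y0]
    return f(ce[k]),f(ce[k]-20*d),f(ce[k]+20*d),(w/s,hh/s)
def slotw(c,X,z):
    p,a,b,wh=find(c,X);A,B=onz(c,a,z),onz(c,b,z);d=B-A
    return p,onz(c,p,z),np.degrees(np.arctan(d[1]/d[0])),wh
E
python3 - <<'E'
from sl import *
cs=[pickle.load(open(f'w{i}.pkl','rb')) for i in(2,3,5)]
ps=[]
for c in cs:
    try:
        r=slotw(c,[.5385,.0505,.031],.031);print(r);ps.append((c,r[0]))
    except Exception as e: print(repr(e))
print(tri([ray(*q) for q in ps]))
c=cs[-1]
s=st();R=Ro.from_rotvec(s['orientation']).as_matrix();print('yaw',np.degrees(np.arctan2(R[1,0],R[0,0])))
tip=s['tool_pos']+R@[0,0,.0782];print(tip,proj(c,tip))
x0,y0=225,180
cv2.imwrite('pics/w6.png',cv2.resize(c[0][180:280,225:335],None,fx=6,fy=6,interpolation=cv2.INTER_CUBIC)[:,:,::-1])
E
```

```text
(array([350.4608,  79.2985]), array([0.539 , 0.0517, 0.031 ]), np.float64(-20.848779711441562), (27.5, 26.125))
(array([456.621 , 162.9071]), array([0.5387, 0.0508, 0.031 ]), np.float64(-2.3857532873613376), (2.5683252811431885, 12.00133228302002))
(array([285.6596, 139.7596]), array([0.5387, 0.0508, 0.031 ]), np.float64(-1.7549021855863958), (15.140575408935547, 3.6776833534240723))
(array([0.5387, 0.0513, 0.032 ]), [0.00048254600404600424, 8.30319311661119e-05, 0.0004333474613034004])
yaw 89.67119431605751
[0.5347 0.0067 0.132 ] [281.8646 213.7621]
```

View pics/w6.png

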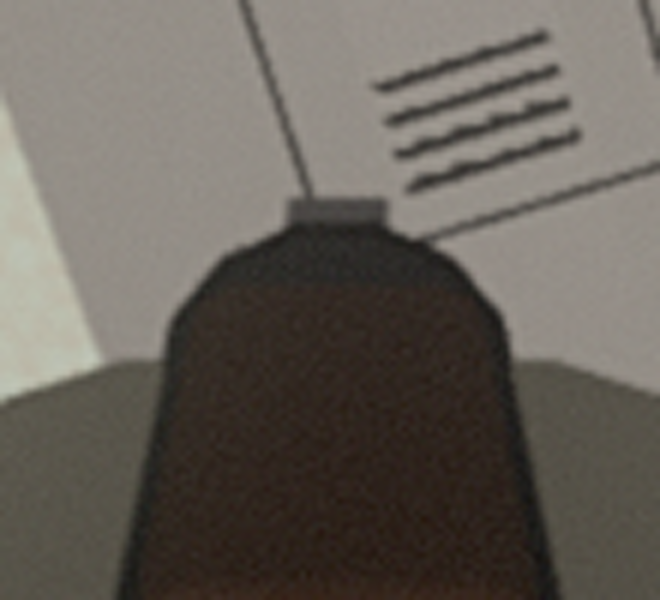

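The crop shows the blade tip just beyond the flange: centre at about (280.7,212.4) full-res, square to the picture, and about 0.8 mm to the left of where the state puts it. I will move over the slot and come down to about 13 mm above it.

Call:
apply_moves(steps=[0.5,0.05,0.3,0,0,0.1,0,0.5,0.05,0.3,0,0,0.1,0,0.5,0.05,0.3,0,0,0.05,0,0,0,0.7,0,0,0,0,0,0,0.7,0,0,0,0,0,0,0.6,0,0,0,0,0,0,0,0,0,0,0,0,0,0,0,0,0,0,0,0,0,0,0,0,0])

```text
t: 10.27
tool_pos: [0.5408, 0.051, 0.1245]
orientation: [2.257, 2.184, 0.002]
force: [0.3, -0.5, -0.4]
opening: 0.0256
gripper_force: 55.0
```

```bash
python3 - <<'E'
from sl import *
s=st();R=Ro.from_rotvec(s['orientation']).as_matrix();print(s['tool_pos'],s['force'],'yaw',np.degrees(np.arctan2(R[1,0],R[0,0])),'tilt z',R[:,2])
c=cam('wrist');pickle.dump(c,open('w7.pkl','wb'))
tip=s['tool_pos']+R@[0,0,.0782];print(tip,proj(c,tip),proj(c,[.5387,.051,.031]))
cv2.imwrite('pics/w7.png',cv2.resize(c[0][170:240,235:325],None,fx=8,fy=8,interpolation=cv2.INTER_CUBIC)[:,:,::-1])
E
```

```text
[0.5408 0.051  0.1245] [ 0.2738 -0.4953 -0.4096] yaw 88.11383817113685 tilt z [ 0.0013  0.0001 -1.    ]
[0.5409 0.051  0.0463] [281.0295 213.725 ] [278.1382 208.1227]
```

View pics/w7.png

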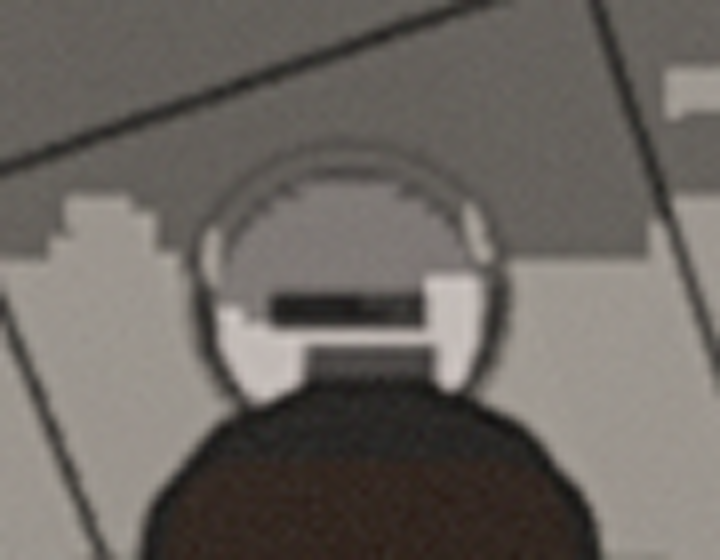

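The crop shows the slot at x 270–425, row 310 (full-res (278.0,208.3)), and the blade edge at x 305–436, row 347 (full-res (280.9,212.9)). They are parallel, and the blade needs to go about 2 mm along -tool y. I'll work out the relative offset in camera terms.

```bash
cat >> sl.py <<'E'
def meas(c,R,tip,zs):
    """slot minus tip, tool x,y (mm), from one picture; tip depth by geometry"""
    g=cv2.cvtColor(c[0],cv2.COLOR_RGB2GRAY).astype(float)
    return g
E
python3 - <<'E'
from sl import *
c=pickle.load(open('w7.pkl','rb'))
Rt=Ro.from_rotvec([2.257,2.184,.002]).as_matrix()
b=onz(c,[280.9,212.9],.0463);s=onz(c,[278.0,208.3],.0313)
print(b,s,(Rt.T@(s-b))*1e3+[1.25,0,0])
# profiles for automatic use
g=cv2.cvtColor(c[0],cv2.COLOR_RGB2GRAY)
print('col 275',g[200:222,275]);print('col 284',g[200:222,284]);print('row 208',g[208,262:296]);print('row 214',g[214,265:298])
ps=[]
for i in range(4):
    ps.append(st()['tool_pos']);eyes.read_camera('wrist')
print(np.array(ps))
E
```

```text
[0.5408 0.0516 0.0463] [0.5386 0.0509 0.0313] [ 0.5413 -2.1953 14.9964]
col 275 [119 120 119 120 123 116  87  39  37  37  68 152 177 100  67  71  65  46
  33  38  38  39]
col 284 [119 123 121 123 119 118  94  56  57  55  75 151 175 103  69  74  65  43
  35  39  36  43]
row 208 [141 158 158 136 122 121  92  44  35  31  33  37  37  37  36  35  30  31
  45  50  48  49  57  61  48  63 140 183 191 189 191 193 176 125]
row 214 [189 187 185 187 187 186 190 164 107  72  67  70  72  71  69  71  72  68
  70  69  71  71  67  69 123 175 192 192 172 110  53  71 110]
[[0.5412 0.0509 0.125 ]
 [0.5414 0.0508 0.1252]
 [0.5413 0.0507 0.1251]
 [0.5411 0.0507 0.1248]]
```

Call:
apply_moves(steps=[0.018,-0.073,0,0,0,0,0,0,0,0.1,0,0,0,0,0,0,0.1,0,0,0,0,0,0,0,0,0,0,0,0,0,0,0,0,0,0,0,0,0,0,0,0,0])

```text
t: 11.02
tool_pos: [0.5378, 0.0513, 0.1171]
orientation: [-2.258, -2.184, 0.0]
force: [-0.3, 0.0, -1.8]
opening: 0.0259
gripper_force: 55.0
```

```bash
python3 - <<'E'
from sl import *
s=st();R=Ro.from_rotvec(s['orientation']).as_matrix();print(s['tool_pos'],s['force'])
c=cam('wrist');pickle.dump(c,open('w8.pkl','wb'))
g=cv2.cvtColor(c[0],cv2.COLOR_RGB2GRAY)
for k in(274,277,280,284,287): print(k,g[198:220,k])
for k in range(205,217): print(k,g[k,262:300])
print(proj(c,s['tool_pos']+R@[0,0,.0782]),proj(c,[.5386,.0509,.0313]))
E
```

```text
[0.5378 0.0513 0.1171] [-0.2768  0.0054 -1.7815]
274 [126 123 122 123 124 124 121 121 122 123 117  89  42  35  52  65  75  76
  66  41  34  35]
277 [122 123 123 122 120 122 124 122 123 124 119  90  43  38  49  72  76  77
  68  47  34  32]
280 [124 121 124 121 124 120 122 122 124 124 119  89  43  33  57  70  76  79
  69  46  31  40]
284 [120 124 121 121 125 124 122 124 119 121 119  92  38  37  53  69  74  80
  66  45  33  35]
287 [124 121 122 125 121 119 123 122 122 121 118  96  52  53  59  70  76  72
  67  46  30  33]
205 [ 79 102 146 126  97 108 120 123 122 122 122 121 121 117 119 122 124 121
 122 123 120 122 124 122 121 122 125 123 124 122 122 123 122 122 121 112
 104 103]
206 [ 72  96 147 126 107 117 122 122 121 124 120 123 122 122 123 123 120 123
 124 122 122 123 119 122 121 122 121 122 119 122 122 120 122 126 122 120
 112  97]
207 [ 72  87 141 129 109 119 124 121 122 124 122 126 123 123 124 124 125 121
 124 125 124 124 121 123 123 121 124 123 123 124 121 123 122 122 120 125
 111 103]
208 [ 69  70 123 131 123 121 122 120 123 120 119 116 117 116 118 119 118 117
 119 117 117 119 11
[... 683 characters left out ...]
94 192 193
 196 149]
213 [112  76  49  71 111 121 124 121 122 120 102  72  65  68  70  72  72  73
  70  70  68  69  69  68  71  70  71  67  72  72 101 173 191 191 192 192
 196 148]
214 [127  88  52  60 106 124 120 119 118 123 105  80  75  75  78  76  76  75
  76  76  78  72  74  80  73  76  79 100 138 148 153 181 192 191 188 192
 196 147]
215 [127  93  58  55 107 125 122 121 122 125 106  81  76  76  78  77  75  79
  79  73  78  72  80  72  77  72  74 128 181 195 194 189 191 190 190 192
 195 144]
216 [131  93  61  51 111 151 158 160 160 161 130  84  66  66  68  68  65  66
  69  65  66  65  66  68  68  67  70 129 185 194 192 189 190 189 189 192
 187 132]
[281.0524 213.7238] [282.1358 211.3817]
```

Call:
apply_moves(steps=[-0.007,0.035,0,0,0,0,0,0,0,0.1,0,0,0,0,0,0,0.08,0,0,0,0,0,0,0,0,0,0,0,0,0,0,0,0,0,0,0,0,0,0,0,0,0])

```text
t: 11.57
tool_pos: [0.5389, 0.0511, 0.1117]
orientation: [-2.258, -2.184, 0.0]
force: [-0.6, -0.2, -0.9]
opening: 0.0257
gripper_force: 55.0
```

```bash
python3 - <<'E'
from sl import *
s=st();R=Ro.from_rotvec(s['orientation']).as_matrix();print(s['tool_pos'],s['force'])
c=cam('wrist');pickle.dump(c,open('w9.pkl','wb'))
g=cv2.cvtColor(c[0],cv2.COLOR_RGB2GRAY)
for k in(274,280,287): print(k,g[204:222,k])
for k in range(210,217): print(k,g[k,266:300])
print(proj(c,s['tool_pos']+R@[0,0,.0782]),proj(c,[.53855,.05085,.0313]))
E
```

```text
[0.5389 0.0511 0.1117] [-0.5622 -0.1955 -0.921 ]
274 [121 123 124 123 121 124 110  70  51  66  74  75  68  48  34  30  43  41]
280 [122 121 121 123 124 124 113  68  51  68  77  77  65  46  32  41  39  44]
287 [123 121 121 122 124 124 107  67  51  72  74  74  68  41  32  36  40  42]
210 [122 122 123 122 121 113 111 112 110 113 113 113 112 113 113 112 112 112
 110 113 113 107 114 113 112 119 123 120 121 121 121 122 107  87]
211 [123 125 122 124 108  81  66  69  70  67  67  69  70  69  68  70  66  68
  69  69  68  67  80  79  83 103 118 121 121 122 123 123 108  74]
212 [120 126 122 126 103  60  39  45  51  47  50  49  47  47  51  50  46  48
  49  47  49  51  57  55  58 116 154 161 159 160 160 164 129  73]
213 [122 124 123 121 103  62  41  60  66  69  68  70  68  69  68  70  70  67
  72  70  72  72  68  62  66 142 185 196 193 194 196 197 154  68]
214 [122 122 123 125 107  69  54  67  74  77  78  78  77  79  77  75  74  75
  73  78  75  74  76  61  66 142 186 192 192 192 195 191 142  63]
215 [121 121 123 122 110  80  66  74  75  79  73  77  76  76  77  76  75  74
  78  76  75  74  75  71  89 148 184 192 190 192 193 180 124  53]
216 [121 120 120 122 116 105  90  71  68  73  68  69  68  69  65  69  68  66
  68  72  69  68  67 101 145 174 190 192 190 191 193 179 122  55]
[281.012  213.6791] [280.5611 213.2096]
```

Call:
apply_moves(steps=[0,0,0.05,0,0,0,0,0,0,0.05,0,0,0,0,0,0,0.05,0,0,0,0,0,0,0,0,0,0,0,0,0,0,0,0,0,0])

```text
t: 12.03
tool_pos: [0.539, 0.0511, 0.1074]
orientation: [-2.258, -2.184, -0.0]
force: [0.0, -0.5, -0.7]
opening: 0.0251
gripper_force: 55.0
```

```bash
python3 - <<'E'
from sl import *
s=st();print(s['tool_pos'],s['force'],s['wrist_torque'],s['t'])
E
```

```text
[0.539  0.0511 0.1074] [ 0.0177 -0.5208 -0.6783] [ 0.0096 -0.1057  0.0361] 12.0333
```

Call:
apply_moves(steps=[0,0,0.033,0,0,0,0,0,0,0,0,0,0,0,0,0,0,0,0,0,0])

```text
t: 12.28
tool_pos: [0.5391, 0.0511, 0.1068]
orientation: [2.258, 2.184, 0.0]
force: [-0.7, -0.2, 4.0]
opening: 0.0253
gripper_force: 55.0
```

Call:
apply_moves(steps=[0,0,0.015,0,0,0,0,0,0,0,0,0,0,0])

```text
t: 12.45
tool_pos: [0.5392, 0.0511, 0.1065]
orientation: [2.258, 2.184, 0.001]
force: [-2.6, -0.3, 6.1]
opening: 0.0257
gripper_force: 55.0
```

Call:
apply_moves(steps=[0,0,0.01,0,0,0,0,0,0,0,0,0,0,0])

```text
t: 12.62
tool_pos: [0.5392, 0.0511, 0.1063]
orientation: [2.258, 2.184, 0.001]
force: [-3.6, 0.2, 7.9]
opening: 0.0255
gripper_force: 55.0
```

Call:
apply_moves(steps=[0,-0.015,0.01,0,0,0,0,0,0,0.006,0,0,0,0,0,0,0.003,0,0,0,0,0,0,0.003,0,0,0,0])

```text
t: 12.95
tool_pos: [0.5391, 0.0511, 0.1059]
orientation: [2.257, 2.184, 0.001]
force: [-1.8, -0.7, 8.3]
opening: 0.0259
gripper_force: 55.0
```

Call:
apply_moves(steps=[0,-0.005,0.01,0,0,0,0,0,0,0.005,0,0,0,0,0,0,0.005,0,0,0,0,0,0,0.004,0,0,0,0,0,0,0.003,0,0,0,0,0,0,0.003,0,0,0,0])

```text
t: 13.45
tool_pos: [0.5391, 0.0511, 0.1054]
orientation: [2.257, 2.183, 0.002]
force: [-2.0, 0.0, 10.4]
opening: 0.0261
gripper_force: 55.0
```

```bash
python3 - <<'E'
from sl import *
for i in range(4):
    s=st();print(s['t'],s['tool_pos'],s['force'],s['wrist_torque']);eyes.read_camera('top')
E
```

```text
13.45 [0.5391 0.0511 0.1054] [-2.0293  0.0213 10.3572] [ 0.025   0.6836 -0.0483]
13.5 [0.5391 0.0511 0.1054] [-1.6974 -0.5568  9.4437] [-0.0804  0.6566 -0.0103]
13.55 [0.5391 0.0511 0.1053] [-2.0283  0.0231  9.4031] [-0.0483  0.707  -0.0384]
13.6 [0.5391 0.0511 0.1053] [-2.4902 -0.1048  9.3556] [-0.0979  0.674  -0.0192]
```

Call:
apply_moves(steps=[0,0,0.018,0,0,0.3,0,0,0,0.005,0,0,0.5,0,0,0,0.005,0,0,0.5,0,0,0,0.005,0,0,0.5,0,0,0,0.005,0,0,0.5,0,0,0,0.005,0,0,0.5,0])

```text
t: 14.15
tool_pos: [0.54, 0.0514, 0.1047]
orientation: [2.554, 1.827, 0.005]
force: [-1.7, 0.7, 10.5]
opening: 0.0262
gripper_force: 55.0
```

```bash
cat > p.py <<'E'
from sl import *
for i in range(3):
    s=st();R=Ro.from_rotvec(s['orientation']).as_matrix()
    print(round(s['t'],2),s['tool_pos'],s['force'],s['wrist_torque'],'yaw',round(np.degrees(np.arctan2(R[1,0],R[0,0])),1))
    if i<2: eyes.read_camera('top')
E
python3 p.py
```

```text
14.15 [0.54   0.0514 0.1047] [-1.7068  0.7052 10.5047] [0.22   0.2513 0.0997] yaw 71.2
14.2 [0.54   0.0514 0.1047] [-1.1492  0.4124 11.1469] [0.1962 0.2117 0.1214] yaw 70.9
14.25 [0.54   0.0514 0.1047] [-1.7364  0.3772 10.8792] [0.2303 0.2008 0.1473] yaw 71.2
```

Call:
apply_moves(steps=[0,0,0.007,0,0,0.5,0,0,0,0.006,0,0,0.5,0,0,0,0.006,0,0,0.5,0,0,0,0.006,0,0,0.5,0,0,0,0.006,0,0,0.5,0,0,0,0.006,0,0,0.5,0,0,0,0.006,0,0,0.5,0])

```text
t: 14.83
tool_pos: [0.5403, 0.051, 0.1036]
orientation: [2.844, 1.331, 0.006]
force: [-0.3, -1.2, 11.7]
opening: 0.0256
gripper_force: 55.0
```

```bash
python3 p.py
```

```text
14.83 [0.5403 0.051  0.1036] [-0.2673 -1.2385 11.7244] [-0.1624  0.06    0.1683] yaw 50.2
14.88 [0.5403 0.051  0.1035] [-1.3255 -0.4069 11.0603] [-0.1297  0.1174  0.1073] yaw 49.9
14.93 [0.5403 0.051  0.1035] [-0.1541 -0.3719  9.9971] [-0.1168  0.0889  0.1344] yaw 50.2
```

Call:
apply_moves(steps=[0,0,0.012,0,0,0.5,0,0,0,0.006,0,0,0.5,0,0,0,0.006,0,0,0.5,0,0,0,0.006,0,0,0.5,0,0,0,0.006,0,0,0.5,0,0,0,0.006,0,0,0.5,0,0,0,0.006,0,0,0.5,0])

```text
t: 15.52
tool_pos: [0.5404, 0.0506, 0.1023]
orientation: [3.038, 0.79, 0.006]
force: [-0.6, -2.7, 11.4]
opening: 0.0257
gripper_force: 55.0
```

```bash
python3 p.py
```

```text
15.52 [0.5404 0.0506 0.1023] [-0.6145 -2.7051 11.4492] [-0.6111  0.2767  0.1172] yaw 29.2
15.57 [0.5404 0.0505 0.1022] [-1.0006 -2.1681 11.6342] [-0.6031  0.158   0.1361] yaw 28.9
15.62 [0.5404 0.0505 0.1022] [-0.5273 -1.5504 11.4007] [-0.5977  0.1763  0.1452] yaw 29.2
```

Call:
apply_moves(steps=[0,0,0.01,0,0,0.5,0,0,0,0.006,0,0,0.5,0,0,0,0.006,0,0,0.5,0,0,0,0.006,0,0,0.5,0,0,0,0.006,0,0,0.5,0,0,0,0.006,0,0,0.5,0])

```text
t: 16.12
tool_pos: [0.5403, 0.0502, 0.1012]
orientation: [3.125, 0.305, 0.006]
force: [-0.8, -4.0, 13.7]
opening: 0.026
gripper_force: 55.0
```

```bash
python3 p.py
```

```text
16.12 [0.5403 0.0502 0.1012] [-0.8098 -4.0177 13.7253] [-1.0616  0.4248  0.0969] yaw 11.2
16.17 [0.5403 0.0501 0.1011] [-1.1554 -3.3722 13.0865] [-0.9613  0.3601  0.1419] yaw 10.9
16.22 [0.5403 0.0502 0.1011] [-1.5971 -3.6212 12.326 ] [-0.9781  0.3313  0.1276] yaw 11.2
```

Call:
apply_moves(steps=[0,0.01,0.006,0,0,0.5,0,0,0.01,0.006,0,0,0.5,0,0,0,0.006,0,0,0.5,0,0,0,0.006,0,0,0.5,0,0,0,0.005,0,0,0.5,0])

```text
t: 16.63
tool_pos: [0.5402, 0.0497, 0.1002]
orientation: [3.138, -0.105, 0.006]
force: [-2.4, -3.3, 13.5]
opening: 0.0258
gripper_force: 55.0
```

```bash
python3 p.py
```

```text
16.63 [0.5402 0.0497 0.1002] [-2.3976 -3.3211 13.4503] [-0.8194  0.7309  0.1646] yaw -3.8
16.68 [0.5401 0.0497 0.1002] [-2.1668 -3.1531 13.9769] [-0.8748  0.5942  0.1255] yaw -4.1
16.73 [0.5402 0.0497 0.1002] [-2.902  -4.2034 13.5706] [-0.8482  0.6056  0.1516] yaw -3.8
```

Call:
apply_moves(steps=[-0.01,0.013,0.005,0,0,0.5,0,0,0,0.005,0,0,0.5,0,0,0,0.005,0,0,0.5,0,0,0,0.005,0,0,0.5,0])

```text
t: 17.07
tool_pos: [0.5399, 0.0494, 0.0996]
orientation: [3.111, -0.433, 0.006]
force: [-1.9, -2.9, 13.7]
opening: 0.0257
gripper_force: 55.0
```

```bash
python3 p.py
```

```text
17.07 [0.5399 0.0494 0.0996] [-1.9316 -2.8658 13.7348] [-0.7885  0.6436  0.0839] yaw -15.8
17.12 [0.5398 0.0494 0.0996] [-1.845  -2.5374 12.003 ] [-0.7354  0.5468  0.1763] yaw -16.1
17.17 [0.5399 0.0494 0.0996] [-1.601  -3.6395 12.672 ] [-0.7952  0.5474  0.1175] yaw -15.8
```

Call:
apply_moves(steps=[0,0.01,0.006,0,0,0.5,0,0,0,0.005,0,0,0.5,0,0,0,0.005,0,0,0.5,0])

```text
t: 17.42
tool_pos: [0.5397, 0.0492, 0.099]
orientation: [3.068, -0.676, 0.006]
force: [-1.9, -1.8, 13.0]
opening: 0.0257
gripper_force: 55.0
```

```bash
python3 p.py
```

```text
17.42 [0.5397 0.0492 0.099 ] [-1.9365 -1.7502 12.9521] [-0.699   0.6503  0.1248] yaw -24.8
17.47 [0.5397 0.0492 0.099 ] [-1.5714 -3.0809 12.8248] [-0.5819  0.6672  0.1109] yaw -25.1
17.52 [0.5397 0.0492 0.099 ] [-1.7078 -3.0573 13.0299] [-0.6452  0.6676  0.1341] yaw -24.8
```

Call:
apply_moves(steps=[0,0.005,0.006,0,0,0.5,0,0,0,0.005,0,0,0.5,0,0,0,0.004,0,0,0.5,0])

```text
t: 17.77
tool_pos: [0.5394, 0.0491, 0.0985]
orientation: [3.005, -0.914, 0.005]
force: [-2.2, -2.7, 13.8]
opening: 0.0258
gripper_force: 55.0
```

```bash
python3 p.py
```

```text
17.77 [0.5394 0.0491 0.0985] [-2.1928 -2.7061 13.8398] [-0.6844  0.8574  0.1486] yaw -33.8
17.82 [0.5394 0.0491 0.0985] [-2.8219 -3.6033 12.9604] [-0.5993  0.7398  0.1479] yaw -34.1
17.87 [0.5395 0.0491 0.0985] [-2.6148 -3.2842 13.2727] [-0.5887  0.7368  0.0912] yaw -33.8
```

Call:
apply_moves(steps=[0,0,0.004,0,0,0.5,0,0,0,0.004,0,0,0.5,0])

```text
t: 18.03
tool_pos: [0.5394, 0.0491, 0.0982]
orientation: [2.954, -1.07, 0.005]
force: [-3.9, -1.5, 14.1]
opening: 0.0258
gripper_force: 55.0
```

```bash
python3 p.py; python3 - <<'E'
from sl import *
s=st();print(s['q'],s['joint_torque'])
E
```

```text
18.03 [0.5394 0.0491 0.0982] [-3.9175 -1.5412 14.0599] [-0.4834  0.7671  0.1844] yaw -39.8
18.08 [0.5394 0.0491 0.0983] [-2.7392 -2.8961 13.4447] [-0.5012  0.8049  0.1036] yaw -40.1
18.13 [0.5394 0.0492 0.0982] [-2.4571 -2.0885 12.9162] [-0.5481  0.767   0.1119] yaw -39.8
[-0.003   0.0616  1.7866 -0.0011  1.2903  2.2631] [  0.9098 -43.2521 -41.3671   0.9822  -1.3601   1.1821]
```

```bash
python3 - <<'E'
from sl import *
c=cam('wrist');pickle.dump(c,open('w10.pkl','wb'))
a=pickle.load(open('w7.pkl','rb'))[0]
f=lambda im:cv2.resize(im[180:320,215:345],(395,425),interpolation=cv2.INTER_CUBIC)
cv2.imwrite('pics/w10.png',np.clip(np.hstack([f(a),f(c[0])]).astype(float)*1.5,0,255)[:,:,::-1])
s=st();R=Ro.from_rotvec(s['orientation']).as_matrix();print(R[:,2])
E
```

```text
[ 0.0031 -0.001  -1.    ][ WARN:0@0.486] global loadsave.cpp:1063 imwrite_ Unsupported depth image for selected encoder is fallbacked to CV_8U.
```

View pics/w10.png

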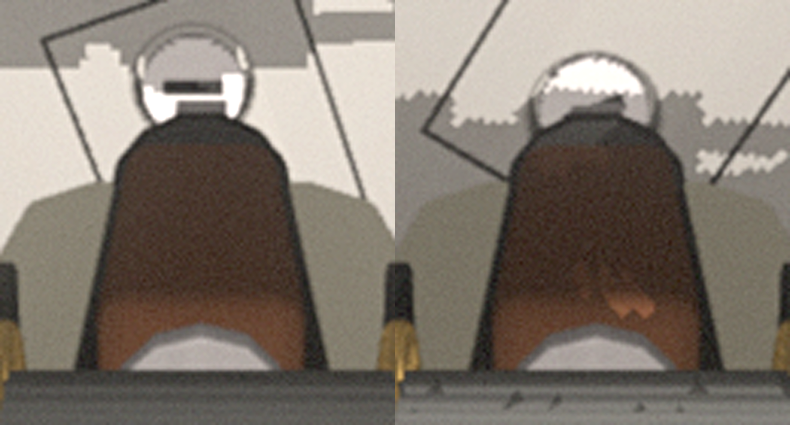

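The left half is the view before pressing and the right half is now. The handle has not slipped in the pads. The blade sits at the slot, but the dark slot seems to run up to the right, so I'll check the pixels before turning further.

```bash
python3 - <<'E'
from sl import *
c=pickle.load(open('w10.pkl','rb'))
g=cv2.cvtColor(c[0],cv2.COLOR_RGB2GRAY)
print('cols 258..304')
for k in range(196,224): print(k,' '.join('%3d'%v for v in g[k,256:306]))
s=st();R=Ro.from_rotvec(s['orientation']).as_matrix()
for z in(.078,.0802): print(proj(c,s['tool_pos']+R@[0,0,z]))
E
```

```text
cols 258..304
196 141 138 138 138 139 137 139 137 138 139 140 141 141 140 141 142 143 142 139 136 137 138 132 130 129 127 128 131 135 137 140 141 142 139 141 139 141 141 141 140 142 141 141 142 140 140 140 138 139 140
197 139 139 138 137 142 138 140 138 137 142 138 141 141 142 142 143 137 130 119 111 107 106 106 100 106  98  94 100 110 119 125 130 134 141 139 141 142 141 141 141 141 138 140 140 139 139 140 141 142 140
198 138 139 139 138 139 140 139 139 139 141 141 143 140 138 133 132 119 101  80  75  80  90 102 105 112  96  82  90  94  95  93  95 113 129 135 139 141 141 140 140 141 141 140 142 140 140 139 139 139 137
199 140 135 140 139 139 141 137 140 139 139 139 137 134 122 108  91  80  78  81  94 114 133 150 151 128 107 123 138 128 101  79  81  88  93 112 128 133 141 141 141 141 141 140 139 140 140 139 139 140 138
200 138 140 141 140 139 138 140 141 142 140 138 125 117 101  83  75  91 102 127 148 162 172 176 177 153 148 168 177 163 124 121 120  96  82  85  90 105 122 138 142 139 140 140 139 140 140 138 140 140 141
201 139 138 140 139 141 139 141 140 140 136 119 106 103  94  93 12
[... 3965 characters left out ...]
  44  73  93  91  75  57  52  55  75  83  90  93
221  91  84  80  59  48  51  64  81  95  79  54  35  30  29  43  46  49  50  50  49  53  56  52  50  55  52  56  51  51  52  53  48  46  37  39  36  37  27  35  35  49  60  56  50  48  57  72  85  89  90
222  91  86  76  58  54  46  43  45  46  30  32  36  38  43  49  48  51  55  50  54  45  50  48  52  52  47  46  52  54  49  45  40  38  41  45  43  39  39  31  33  32  34  32  42  41  64  78  83  93  90
223  92  88  80  68  48  39  34  31  30  33  41  41  46  52  47  50  49  50  52  46  49  54  52  49  51  52  51  48  46  40  44  39  41  39  40  43  41  35  37  33  35  29  32  33  38  63  76  91  89  91
[281.0791 213.0668]
[281.078  212.2147]
```

Call:
apply_moves(steps=[0,0,0.004,0,0,0.5,0,0,0,0.003,0,0,0.5,0,0,0,0.002,0,0,0,0])

```text
t: 18.43
tool_pos: [0.5394, 0.0491, 0.098]
orientation: [-2.893, 1.224, -0.005]
force: [-3.3, -2.2, 13.6]
opening: 0.0257
gripper_force: 55.0
```

```bash
python3 p.py; python3 - <<'E'
from sl import *
s=st();print(s['q'],s['joint_torque'])
c=cam('wrist');pickle.dump(c,open('w11.pkl','wb'))
g=cv2.cvtColor(c[0],cv2.COLOR_RGB2GRAY)
for k in range(206,219): print(k,' '.join('%3d'%v for v in g[k,264:298]))
E
```

```text
18.43 [0.5394 0.0491 0.098 ] [-3.2765 -2.1578 13.6486] [-0.5069  0.9577  0.2611] yaw -45.9
18.48 [0.5394 0.0491 0.098 ] [-3.134  -2.2334 14.2618] [-0.5299  0.8378  0.2517] yaw -45.7
18.53 [0.5394 0.0491 0.098 ] [-3.1168 -2.3821 13.7243] [-0.5739  0.8653  0.3075] yaw -45.7
[-0.0031  0.0618  1.7868 -0.0011  1.2899  2.3657] [  0.892  -43.1473 -41.386    1.0637  -1.5054   0.4082]
206  99  99 121 143 166 173 173 172 173 173 172 173 171 171 174 172 172 171 173 171 172 170 171 171 171 171 171 172 172 176 144  94  83  89
207 100 139 168 176 175 172 172 172 173 171 174 171 172 172 174 172 172 173 172 171 172 170 173 171 171 171 172 171 173 173 162 140 111  89
208 102 160 178 175 174 173 172 174 173 173 174 174 176 173 164 166 173 173 174 172 172 171 172 174 172 174 173 172 173 173 174 167 126  94
209 103 158 166 158 169 175 165 157 168 174 163 157 170 164 136 143 168 175 173 174 174 175 175 165 160 170 173 171 172 173 172 162 140 109
210 147 155 134 122 146 156 135 118 147 157 133 118 143 136 111 117 147 169 175 174 166 162 155 125 117 147 168 174 171 173 174 172 164 125
211 159 137 115 111 1
[... 398 characters left out ...]

214 115 117 115 114 117 115 115 116 113 110 102 101 104 104 102  93  74  68  63  64  68  67  72  70  67  61  68 110 145 135 112 113 118 110
215 114 116 115 115 115 116 116 117 107  85  68  68  67  70  70  70  70  68  71  71  68  68  69  66  68  75  94 109 115 115 112 114 117 111
216 116 117 115 114 116 116 119 119 104  76  62  60  63  63  62  62  59  61  62  60  64  60  61  60  68  77 107 117 115 115 117 116 112 112
217 117 116 114 116 119 119 118 113  91  60  44  48  43  43  44  44  46  40  45  42  44  41  44  42  49  62 101 118 116 118 114 116 117 113
218 117 117 117 117 116 111 100  78  51  35  24  35  36  36  34  35  35  33  32  33  32  35  32  34  33  35  70  96 104 113 117 119 118 105
```

Call:
apply_moves(steps=[0,0,0.003,0,0,0.5,0,0,0,0.002,0,0,0,0,0,0,0.002,0,0,0,0])

```text
t: 18.83
tool_pos: [0.5393, 0.0491, 0.0978]
orientation: [-2.862, 1.295, -0.005]
force: [-3.5, -2.6, 14.5]
opening: 0.0259
gripper_force: 55.0
```

```bash
python3 p.py; python3 - <<'E'
from sl import *
c=cam('wrist');pickle.dump(c,open('w12.pkl','wb'))
g=cv2.cvtColor(c[0],cv2.COLOR_RGB2GRAY)
for k in range(208,217): print(k,' '.join('%3d'%v for v in g[k,264:298]))
E
```

```text
18.83 [0.5393 0.0491 0.0978] [-3.4626 -2.582  14.5011] [-0.4988  0.8684  0.3284] yaw -48.7
18.88 [0.5393 0.0491 0.0978] [-3.4227 -2.1062 14.2162] [-0.5815  0.8827  0.3198] yaw -48.7
18.93 [0.5393 0.0491 0.0978] [-2.6001 -1.6171 13.6758] [-0.5672  0.8785  0.35  ] yaw -48.7
208 132 151 165 176 174 172 172 172 171 172 171 172 174 172 171 173 173 172 170 172 170 173 173 173 172 173 172 173 173 174 174 148 102  85
209 141 170 175 175 173 173 163 168 174 173 163 167 174 165 159 166 173 172 174 173 173 173 165 156 155 168 175 174 171 171 173 160 123  94
210 137 155 157 157 170 163 137 146 168 164 135 145 157 132 117 146 168 174 176 175 166 159 128 100  99 141 169 172 172 173 173 175 160 115
211 165 144 116 120 145 134 110 119 146 136 110 116 117 115 110 114 147 158 170 164 127 101  68  46  46  86 155 175 173 170 171 173 173 140
212 160 136 115 109 116 118 111 114 115 115 115 115 112 116 114 116 116 118 140 115  61  41  49  50  46  53 136 169 175 173 172 172 174 157
213 118 116 115 115 113 115 116 114 116 114 119 117 115 117 119 110 103  90  73  63  54  53  57  62  60  53  82 138 158 166 173 174 163 160
214 114 116 117 112 114 115 115 116 114 107 101 104 105 106 103  90  81  67  70  65  67  74  69  68  65  70  88 109 118 145 166 163 136 142
215 115 115 116 116 116 118 117 118 110  81  65  68  70  69  74  66  66  62  67  65  68  69  71  65  69  77 105 115 112 116 145 132 113 110
216 112 116 117 114 117 116 119 117 106  77  58  59  60  63  60  62  60  67  65  62  64  64  64  63  59  74 104 115 115 113 118 113 114 116
```

Call:
apply_moves(steps=[0,0,0.002,0,0,-0.5,0,0,0,0.002,0,0,-0.5,0,0,0,0.002,0,0,-0.5,0])

```text
t: 19.23
tool_pos: [0.5395, 0.0492, 0.0976]
orientation: [-2.956, 1.063, -0.005]
force: [-2.5, -1.9, 13.5]
opening: 0.0256
gripper_force: 55.0
```

```bash
python3 p.py
```

```text
19.23 [0.5395 0.0492 0.0976] [-2.5432 -1.8871 13.5033] [-0.4861  0.7866  0.0613] yaw -39.6
19.28 [0.5395 0.0492 0.0976] [-2.6484 -1.7169 13.8042] [-0.4846  0.7896  0.1033] yaw -39.3
19.33 [0.5395 0.0492 0.0976] [-3.7    -2.4595 13.2145] [-0.4923  0.7129  0.0917] yaw -39.6
```

Call:
apply_moves(steps=[0,0,0,0,0,-0.5,0,0,0,-0.05,0,0,0,0,0,0,-0.15,0,0,0,0,0,0,-0.5,0,0,0,0,0,0,-0.9,0,0,0,0,0,0,-0.9,0,0,0,0,0,0,-0.9,0,0,0,0,0,0,-0.4,0,0,0,0,0,0,0,0,0,0,0,0,0,0,0,0,0,0])

```text
t: 20.17
tool_pos: [0.5381, 0.0498, 0.209]
orientation: [-2.982, 0.989, -0.001]
force: [0.1, -0.9, -2.3]
opening: 0.0259
gripper_force: 55.0
```

```bash
python3 p.py; python3 - <<'E'
from sl import *
c=cam('wrist','w13.png');pickle.dump(c,open('w13.pkl','wb'))
s=st();R=Ro.from_rotvec(s['orientation']).as_matrix()
try: print('slot',slotw(c,[.5387,.051,.027],.026))
except Exception as e: print(repr(e))
tip=s['tool_pos']+R@[0,0,.0802];print(proj(c,tip))
g=cv2.cvtColor(c[0],cv2.COLOR_RGB2GRAY)
for k in range(208,220): print(k,' '.join('%3d'%v for v in g[k,264:298]))
p=proj(c,[.5387,.051,.026]);x,y=np.round(p).astype(int);print(p)
for k in range(y-10,y+11): print(k,' '.join('%3d'%v for v in g[k,x-14:x+15]))
E
```

```text
20.17 [0.5381 0.0498 0.209 ] [ 0.1369 -0.8655 -2.2864] [0.0658 0.024  0.0079] yaw -36.7
20.22 [0.5373 0.0498 0.2077] [-0.7478 -0.6442 -1.6042] [0.0973 0.0193 0.0245] yaw -36.7
20.27 [0.5369 0.0497 0.207 ] [ 0.304  -0.4369 -1.2511] [ 0.038  -0.0565 -0.015 ] yaw -36.7
slot (array([278.6906, 182.2695]), array([0.5392, 0.0505, 0.026 ]), np.float64(71.67679323398967), (3.247889757156372, 14.509082794189453))
[281.2575 212.3634]
208  85  84  84  84  86  83  86  85  68  57  47  54  71  81  88  86  84  83  81  82  80  84  81  78  83  82  86  83  81  85  84  85  82  81
209  82  82  82  86  85  81  82  81  86  76  67  44  50  65  81  84  83  86  81  82  80  82  82  85  83  81  82  82  79  84  83  83  87  70
210  83  84  82  85  81  84  82  85  86  85  84  72  53  42  61  73  84  83  84  81  82  82  84  83  76  80  81  78  81  83  82  85  77  51
211  80  83  82  85  82  79  83  84  84  85  85  86  75  59  45  52  68  79  85  79  83  80  84  85  81  85  97  92  82  97  90  76  57  47
212  82  84  81  83  83  83  84  84  80  80  78  77  79  70  58  50  51  71  76  77  77  79  78  77  74  82 115 1
[... 2846 characters left out ...]
 164 165 163 163 164 165 164 163 163 165 164 164 160 164 163 162 162 162 162 164 160 117  61  51  73
189  83  55  60 114 157 167 166 162 163 162 164 161 163 161 165 164 162 163 162 163 162 161 166 166 142  88  46  63  95
190 101  71  48  70 129 159 164 164 165 163 161 163 162 162 162 163 161 163 163 163 164 164 162 155 113  57  49  83 113
191 118  88  63  49  75 130 155 163 165 165 165 163 162 164 162 164 162 161 162 163 165 160 141 112  76  49  61  96 125
192 127 110  78  60  52  74 117 145 162 165 163 164 165 162 163 163 164 164 166 167 166 146  95  57  43  59  83 113 127
193 132 118 102  81  60  53  82 104 133 150 154 164 164 165 166 164 166 165 160 149 146 122  73  50  54  89 112 127 131
```

The slot now lies at yaw -108°. It has turned about 1.86 rad from its start and the torque rose well past 0.15 N m, so the screw is home. Next I rotate back to the grasp yaw and return to the block.

Call:
apply_moves(steps=[0,0,0,0,0,-1,0,0,0,0,0,0,-1,0,0,0,0,0,0,-1,0,0,0,0,0,0,-1,0,0,0,0,0,0,-1,0,0,0,0,0,0,-1,0,0,0,0,0,0,-1,0,0,0,0,0,0,-1,0,0,0,0,0,0,-1,0,0,0,0,0,0,-1,0,0,0,0,0,0,-1,0,0,0,0,0,0,-1,0])

```text
t: 21.32
tool_pos: [0.537, 0.0497, 0.2073]
orientation: [-2.99, -0.96, 0.005]
force: [0.5, -1.2, -0.9]
opening: 0.0256
gripper_force: 55.0
```

Call:
apply_moves(steps=[0,0,0,0,0,-1,0,0,0,0,0,0,-1,0,0,0,0,0,0,-1,0,0,0,0,0,0,-1,0,0,0,0,0,0,-1,0,0,0,0,0,0,-1,0,0,0,0,0,0,-1,0,0,0,0,0,0,-1,0,0,0,0,0,0,-1,0,0,0,0,0,0,0,0,0,0,0,0,0,0,0])

```text
t: 22.23
tool_pos: [0.5373, 0.0497, 0.2079]
orientation: [-2.237, -2.203, 0.003]
force: [-0.2, 0.7, -0.6]
opening: 0.0256
gripper_force: 55.0
```

```bash
python3 p.py
```

```text
22.23 [0.5373 0.0497 0.2079] [-0.179   0.6539 -0.5706] [-0.0304 -0.0574 -0.052 ] yaw 89.1
22.28 [0.5374 0.0497 0.2082] [ 0.4388  0.1681 -1.0051] [-0.0141 -0.0955  0.0083] yaw 89.1
22.33 [0.5376 0.0497 0.2086] [-0.2833  0.6975 -0.8226] [-0.0095 -0.068   0.0062] yaw 89.1
```

Call:
apply_moves(steps=[0.6,-0.17,0,0,0,0,0,0.9,-0.2,0,0,0,0,0,0.9,-0.2,0,0,0,0,0,0.9,-0.2,0,0,0,0,0,0.9,-0.2,0,0,0,0,0,0.9,-0.2,0,0,0,0,0,0.9,-0.2,0,0,0,0,0,0.9,-0.2,0,0,0,0,0,0.7,-0.17,0,0,0,0,0,0,0,0,0,0,0,0,0,0,0,0,0,0,0,0,0,0,0,0,0,0])

```text
t: 23.33
tool_pos: [0.4886, 0.2779, 0.2092]
orientation: [2.236, 2.207, -0.001]
force: [0.0, -0.3, -1.2]
opening: 0.026
gripper_force: 55.0
```

```bash
python3 p.py
```

```text
23.33 [0.4886 0.2779 0.2092] [ 0.0353 -0.3485 -1.1861] [-0.0405 -0.0741 -0.0047] yaw 89.2
23.38 [0.4888 0.2776 0.2093] [ 0.3738  0.5513 -1.4757] [-0.0478 -0.1107 -0.0274] yaw 89.2
23.43 [0.4889 0.2774 0.2094] [-0.0198 -0.2401 -1.3555] [-0.0075 -0.0694  0.0339] yaw 89.2
```

Call:
apply_moves(steps=[0.045,0,0.4,0,0,0,0,0,0,0.7,0,0,0,0,0,0,0.7,0,0,0,0,0,0,0.4,0,0,0,0,0,0,0,0,0,0,0])

```text
t: 23.85
tool_pos: [0.4865, 0.278, 0.1392]
orientation: [-2.235, -2.205, 0.01]
force: [0.6, -0.1, -1.9]
opening: 0.0255
gripper_force: 55.0
```

Call:
apply_moves(steps=[0,0,0.4,0,0,0,0,0,0,0.5,0,0,0,0,0,0,0.4,0,0,0,0,0,0,0.3,0,0,0,0,0,0,0.1,0,0,0,0,0,0,0,0,0,0,0,0,0,0,0,0,0,0])

```text
t: 24.43
tool_pos: [0.4889, 0.2798, 0.0929]
orientation: [2.235, 2.208, 0.001]
force: [0.4, -0.5, -0.5]
opening: 0.0257
gripper_force: 55.0
```

```bash
python3 p.py
```

```text
24.43 [0.4889 0.2798 0.0929] [ 0.3917 -0.5077 -0.4547] [ 0.04   -0.0967 -0.0062] yaw 89.3
24.48 [0.4892 0.28   0.0933] [-0.5601  0.0572 -0.7717] [-0.0292 -0.0958 -0.0347] yaw 89.3
24.53 [0.4893 0.28   0.0935] [ 0.4178  0.1756 -0.825 ] [-0.0687 -0.1144 -0.0226] yaw 89.3
```

Call:
apply_moves(steps=[-0.03,0,0.04,0,0,0,0,0,0,0.03,0,0,0,0,0,0,0.02,0,0,0,0,0,0,0.015,0,0,0,0,0,0,0,0,0,0,0])

```text
t: 24.95
tool_pos: [0.4889, 0.2789, 0.0903]
orientation: [2.235, 2.208, 0.001]
force: [-1.4, -1.7, 5.6]
opening: 0.0258
gripper_force: 55.0
```

```bash
python3 p.py
```

```text
24.95 [0.4889 0.2789 0.0903] [-1.3771 -1.682   5.5569] [-0.2692  0.4268  0.0053] yaw 89.3
25.0 [0.4889 0.2789 0.0903] [-1.3196 -1.6017  5.3504] [-0.2917  0.4262  0.0417] yaw 89.3
25.05 [0.489  0.2789 0.0903] [-1.843  -1.5757  4.4232] [-0.3181  0.3931  0.0156] yaw 89.3
```

Call:
apply_moves(steps=[0,0,-0.01,0,0,0,40,0,0,0,0,0,0,100,0,0,0,0,0,0,100,0,0,0,0,0,0,100,0,0,0,0,0,0,100,0,0,0,0,0,0,100,0,0,0,0,0,0,100,0,0,0,0,0,0,100])

```text
t: 25.72
tool_pos: [0.4886, 0.2788, 0.0896]
orientation: [-2.235, -2.208, 0.0]
force: [0.1, 0.7, 1.4]
opening: 0.0748
gripper_force: 0.0
```

Call:
apply_moves(steps=[0,0,-0.3,0,0,0,100,0,0,-0.8,0,0,0,100,0,0,-0.9,0,0,0,100,0,0,-0.9,0,0,0,100,0,0,-0.9,0,0,0,100,0,0,-0.9,0,0,0,100,-0.9,0,0,0,0,0,100,-0.9,0,0,0,0,0,100,-0.3,0,0,0,0,0,100,0,0,0,0,0,0,100,0,0,0,0,0,0,100])

```text
t: 26.63
tool_pos: [0.4879, 0.2159, 0.231]
orientation: [-2.236, -2.206, -0.001]
force: [-0.1, -0.0, 0.1]
opening: 0.0929
gripper_force: 0.0
```

```bash
python3 p.py; python3 - <<'E'
from sl import *
S=cam('scene','s3.png');a=[(round(d['conf'],2),d['xy']) for d in eyes.place_of('scene','driver_grip')[:2]]
h=[(round(d['conf'],2),d['xy']) for d in eyes.place_of('scene','block_hole')[:1]];print(a,h)
print('scene expected',proj(S,[.489,.2783,.107]))
c=cam('wrist','w14.png');print([(round(d['conf'],2),d['xy']) for d in eyes.place_of('wrist','driver_grip')[:2]],proj(c,[.489,.2783,.107]))
p=proj(c,[.489,.2783,.143]);g=c[0][int(p[1])-22:int(p[1])+22,int(p[0])-22:int(p[0])+22].astype(int)
m=((g.max(2)-g.min(2)<20)&(g.min(2)>75)).astype(np.uint8)
n,l,stt,ce=cv2.connectedComponentsWithStats(m);k=[i for i in range(1,n) if stt[i,4]>150]
for i in k: u=ce[i]+[int(p[0])-22,int(p[1])-22];print(u,p,onz(c,u,.143),stt[i])
for th in('jar','tin2','egg_ring'): print(th,[d['xy'] for d in eyes.place_of('scene',th)[:1]])
E
```

```text
26.63 [0.4879 0.2159 0.231 ] [-0.1027 -0.0491  0.0873] [-0.0445 -0.072  -0.0045] yaw 89.2
26.68 [0.4878 0.2164 0.2307] [-0.1636  0.454  -0.1307] [-0.0177 -0.0771 -0.0143] yaw 89.3
26.73 [0.4877 0.2166 0.2306] [ 0.1514 -0.0443  0.9527] [-0.0515 -0.0788  0.0244] yaw 89.3
[(0.74, [411.3, 280.7])] [(0.7, [407.8, 226.3])]
scene expected [407.4817 210.072 ]
[(0.86, [392.6, 84.5]), (0.72, [283.2, 123.8])] [281.9617 122.958 ]
[281.6676 124.821 ] [282.0601 124.6488] [0.4887 0.2782 0.143 ] [  7   8  30  31 704]
jar [[191.8, 209.8]]
tin2 [[269.8, 288.1]]
egg_ring [[183.6, 296.2]]
```

```bash
python3 -c "
from plant import robot
print(robot.close_job())"
```

```text
the job is handed in; nothing more can be done
None
```

I turned the screw to its stop with the blade pressed in at roughly 9 to 16 N, stood the screwdriver back in its block, let go and handed the job in; the hand-in gave no verdict.

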